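# Reset the angle of a slicing guide

## Robot

A 6-joint arm with a two-finger parallel gripper is mounted at the origin on a cart in front of the work surface, level with it; the furniture and walls round the work are solid. World frame = base frame: x ahead of the robot, y to its left, z up, the work surface at z = 0. Lengths are in m, angles in rad, forces in N, time in s.
With the tool pointing down it reaches from about 0.25 to 0.8 m from the base axis. Payload 8.5 kg.
Tool frame: the origin (TCP) lies between the finger pads; the fingertips stand 25 mm ahead of it and the grasp point (between the pads) lies 6 mm ahead of it; z points along the fingers, y is the line along which they close (so a half turn about z gives the same grasp; the last joint's range is limited). The gripper opens to 85 mm and grips with 20 to 120 N. Pads are 22 mm wide; open, the fingers measure 114 mm over their backs; the gripper's body (76 mm by 85 mm) begins 54 mm behind the grasp point. The pads swing forward as they close: fully open they stand 13 mm farther back than shut.
Start: joints at [1.334, 0.238, -0.013, 1.319, 0, 1.571], TCP at [0.123, 0.51, 0.225] pointing down, gripper open.
Joint ranges: [-2.66, 2.66], [-1.03, 1.9], [-1.14, 1.46], [-1.82, 2.27], [-1.45, 1.34], [-3.14, 3.14]. Speed limits (rad/s): [2.22, 2.22, 2.79, 3.14, 3.14, 3.14].

## Interface

Orientations are given as a rotation vector (axis times angle).
In Python, from plant import arm, fingers, solve_ik, monitor, optics gives the robot as it stands. Calls block until the motion is done:
- arm.movep(position, orientation): joint-space move of the TCP to a pose.
- arm.move_straight(position, vel=0.15, ori=None, until_force=None): straight line of the TCP; ori=None keeps the orientation; vel is the mean speed in m/s. With until_force (N) it stops when the force on the tool has changed by that much, and returns True; else False.
- arm.movej(angles): joint-space move.
- fingers.set_gripper(opening, grip_force=None): finger opening in m; grip_force is the grip in N (None keeps the last); returns when the fingers have stopped.
- arm.pause(seconds).
- solve_ik(position, orientation): joint angles nearest the present ones, or None.
- monitor.sense(): the state.
- optics.grab_frame(name): name is "scene" or "top" or "wrist"; returns a dict with "color" (400x640x3 uint8, red, green, blue), "camera_matrix" (3x3 intrinsics, pixels), "origin" and "attitude" of the camera in the world. Camera axes: x right, y up, looking along -z (the intrinsics and any distortion apply to the point x, -y, -z); pixel columns grow to the right and rows downward; lengths in m; the calibration is good to about 2 mm. A picture is of the moment at which its call begins. There is no depth.
A pose or a line that the arm cannot do raises arm.IKError and nothing moves.
- arm.sign_off(): hands the job in; it is judged then, once.
The state is a dict: "clock": time; "joint_pos": joint angles; "qd": joint speeds; "tau": joint torques, N m; "position": TCP position; "tool_rot": TCP orientation; "wrist_force": force on the tool from outside, world axes, zero at the start; "wrist_torque": the same for the moment, N m; "opening": finger opening in m; "grasp_force": force on a finger pad.
Only numpy, scipy, OpenCV 4.12 (cv2) and the standard library are available. Lean on these libraries where they do the work, as an engineer would, in place of code of your own. Each camera call takes 0.05 s, during which the arm holds its last target. There are 200 camera calls.

## Task

The slicing guide on the table stands at the wrong angle and its wing knob has been jammed on too hard. Slacken the knob until the clamp is fully off, swing the fence until its pointer is lined up with the middle of the gap in the index clip on the rim, then tighten the knob again until it is just firm, about 0.3 N m, and never beyond 0.4 N m there. Never force the fence round while it is clamped, and leave the things standing about and the spoon on the board where they are.

Things in the scene. Friction and masses are not known exactly. Their poses are not given: they have to be found in the camera images.
- guide_base: Round white cutting board, 330 mm across, 16 mm thick, fixed to the table. Origin on the table under its centre, which is the pivot of the swing head; its x axis points from the pivot to the clamp bracket, z up. A scale of small grey lines every 5 degrees runs round the rim opposite the bracket.
- swing_head: Steel disc, 170 mm across, top 26 mm above the table, with an upright aluminium fence 10 mm thick along its -x axis, 32 to 140 mm out from the pivot, 26 to 70 mm above the table. Origin on the table at the pivot, about whose vertical it turns (0.75 rad either way from the board's -x axis). Unclamped it has about 0.15 N m of drag and stays where it is left.
- fence_grip (a point): Point inside the fence, 112 mm out from the pivot, 50 mm above the table: the place to pinch it (across the head's y axis).
- pointer (a point): Tip of the dark pointer, a 4 mm wide bar sticking out of the foot of the fence, 150 mm out from the pivot, 24.5 mm above the table.
- clip_gap (a point): Middle of the gap at the inner edge of the index clip: a dark steel clip fixed on the rim of the board with two upright tabs and a 12 mm gap between them, 29 mm high. The point lies 150 mm out from the pivot, 24.5 mm above the table. The pointer is set when its tip lies at this point.
- clamp_knob: Black wing knob on a vertical screw through the arm (32 mm wide, top 54 to 56 mm above the table) of a dark steel bracket, 65 mm from the pivot. Origin on the screw's axis, about 36 mm above the table. Wing: flat upright plate, 48 mm long along the knob's x, 10 mm thick along its y, 62 to 95 mm above the table. Clockwise from above tightens; the screw sinks 2.4 mm a radian.
- wing (a point): Centre of the wing on the knob's axis, about 82 mm above the table: the place to pinch, across the wing. Loose, the knob turns with 0.06 N m of drag. Past the hidden point where the clamp bites, different each time, the torque to turn it tighter rises by about 0.6 N m a radian, and it sticks and slips a little. At the start it is 0.6 to 1.6 rad past that point; it can go 1.5 rad looser than it.
- clamp_shoe: Steel shoe, 24 mm across, hidden under the bracket's arm below the knob; origin on the screw's axis about 36 mm above the table. The screw presses it on the disc, about 35 N when it takes 0.3 N m to turn the knob on; it holds what it has when the knob is let go. Where the torque is read at rest, turn in steps of 0.01 to 0.03 rad near the end and heed the peaks.
- mug_b: Mug, 81 x 113 x 101 mm, bystander. Origin under its middle.
- lemon: Lemon, 71 x 53 x 51 mm, bystander. Origin under its middle.
- tea_glass_a: Tea glass, 61 mm wide, 88 mm tall, bystander. Origin under its middle.
- salt_shaker: Salt shaker, 44 mm wide, 90 mm tall, bystander. Origin under its middle.
- teaspoon: Teaspoon lying on the board beside the disc, 130 x 27 x 11 mm, long axis x, bystander. Origin under its middle.

How it is judged:
By the outcome, as a careful person would: the job done as asked, in the order asked, and still so for the second after the job is handed in, with the robot touching nothing.
It also fails if it takes over 67 s, if anything falls off the work surface, if the arm or the gripper's body presses on something with over 40 N, if the wrist force passes 120 N, or if a joint passes its speed limit or range.

## Working session

There is one attempt and no reset: what is moved stays moved. The work goes in short steps, each a Python script; the robot and the scene stay as the last script left them, time stands still between calls to the robot, and variables do not carry over. Pictures are saved under pics/ and viewed, at most 10 in all, crops included, and the job is handed in when it is done.

```bash
mkdir -p pics; ls; python3 - <<'E'
from plant import arm, fingers, solve_ik, monitor, optics
import cv2, numpy as np
ims=[]
for n in ("scene","top"):
    f=optics.grab_frame(n); cv2.imwrite(f"pics/{n}0.png",f["color"][:,:,::-1])
    print(n,f["camera_matrix"],f["origin"],f["attitude"],[k for k in f])
    np.savez(f"pics/{n}0.npz",**{k:v for k,v in f.items()if k!='name'})
print(monitor.sense())
E
```

```text
pics
scene [[411.76638735   0.         321.73789794]
 [  0.         411.76638735 200.0084257 ]
 [  0.           0.           1.        ]] [-0.23604416 -0.45007273  0.85539817] [ 0.78710774 -0.46210187 -0.9698872 ] ['color', 'camera_matrix', 'origin', 'attitude']
top [[370.75083983   0.         320.73357875]
 [  0.         370.75083983 203.03706838]
 [  0.           0.           1.        ]] [ 0.35684311 -0.02742967  1.00105075] [ 0.15630486 -0.15874887 -1.54657104] ['color', 'camera_matrix', 'origin', 'attitude']
{'clock': 0.1, 'joint_pos': array([ 1.33397891e+00,  2.38697439e-01, -1.41876323e-02,  1.31918536e+00,
       -2.26624089e-05,  1.57080076e+00]), 'qd': array([ 6.12814998e-04, -1.92077358e-03,  2.61113458e-03, -5.19630175e-05,
        3.12150298e-04, -7.02119738e-04]), 'tau': array([-9.56094664e-04, -5.39720929e+01,  3.47001743e+01,  1.34602818e-02,
       -6.13775023e-05,  2.41572650e-06]), 'position': array([0.12308666, 0.50997029, 0.22434728]), 'tool_rot': array([-3.71114978e-01, -3.11946627e+00,  1.99147629e-03]), 'wrist_force': array([-0.85042673,  0.3128183 ,  0.74289292]), 'wrist_torque': array([-0.00627696, -0.00504062,  0.00684453]), 'grasp_force': 0.0, 'opening': 0.08538430792638074}
```

View pics/top0.png

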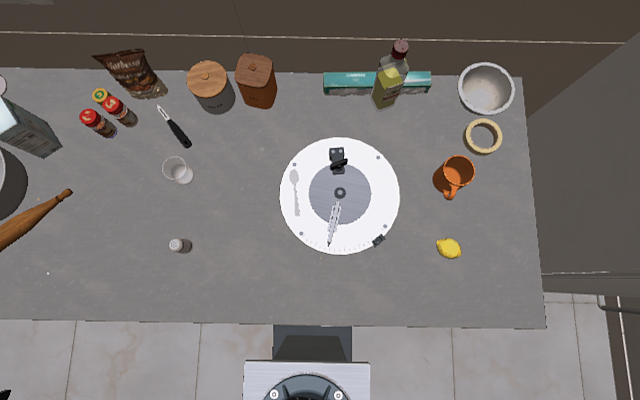

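View pics/scene0.png

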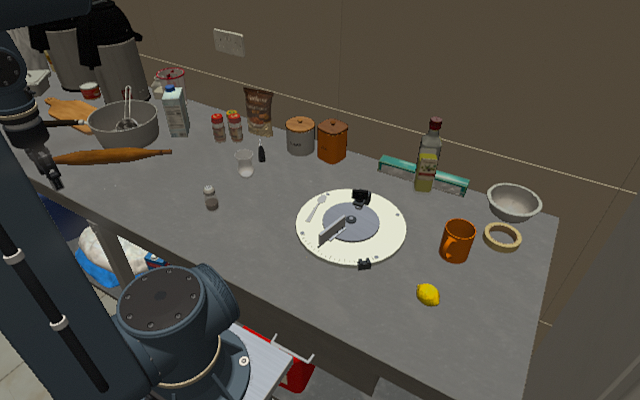

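The top view shows the pivot at about (340,193), the knob and bracket at (337,158), the fence tip at (329,245) and the clip at (378,240). I'll convert these to world positions and then take a closer look.

```bash
cat > h.py <<'E'
from plant import arm, fingers, solve_ik, monitor, optics
import cv2, numpy as np
from scipy.spatial.transform import Rotation as R
def ray(f,u,v,z):
    K=f["camera_matrix"];d=np.array([(u-K[0,2])/K[0,0],-(v-K[1,2])/K[1,1],-1])
    d=R.from_rotvec(f["attitude"]).as_matrix()@d;o=np.array(f["origin"])
    return o+d*(z-o[2])/d[2]
def proj(f,p):
    K=f["camera_matrix"];c=R.from_rotvec(f["attitude"]).as_matrix().T@(np.array(p)-f["origin"])
    return np.array([K[0,2]-K[0,0]*c[0]/c[2],K[1,2]+K[1,1]*c[1]/c[2]])
def down(a):  # tool pointing down, tool y (closing line) along world direction a
    y=np.array([np.cos(a),np.sin(a),0]);z=np.array([0,0,-1.]);x=np.cross(y,z)
    return R.from_matrix(np.stack([x,y,z],1)).as_rotvec()
def board(f):
    c=f["color"].astype(int);m=((c.min(2)>185)&(np.ptp(c,axis=2)<25)).astype(np.uint8)
    cs,_=cv2.findContours(m,cv2.RETR_EXTERNAL,cv2.CHAIN_APPROX_NONE)
    k=cv2.convexHull(max(cs,key=cv2.contourArea))[:,0]
    P=np.array([ray(f,u,v,.016)[:2] for u,v in k])
    return P
def circ(P):
    A=np.c_[2*P,np.ones(len(P))];s=np.linalg.lstsq(A,(P**2).sum(1),rcond=None)[0]
    return s[:2],np.sqrt(s[2]+s[:2]@s[:2])
E
python3 - <<'E'
from h import *
for n in("scene","top"):
    f=dict(np.load(f"pics/{n}0.npz")); print(n,circ(board(f)))
    if n=="top":
        for w,u,v,z in(("fence tip",329,245,.0245),("clip",378,240,.03),("knob",338,158,.08),("pivot",340,193,.026)):print(w,ray(f,u,v,z))
        cv2.imwrite("pics/topc.png",cv2.resize(f["color"][130:265,270:410,::-1],None,fx=4,fy=4,interpolation=2))
s=monitor.sense()
f=optics.grab_frame("wrist");print(f["origin"],f["attitude"],s["position"],f["camera_matrix"][0])
E
```

```text
scene (array([ 0.58785386, -0.07760287]), np.float64(0.16204787221722408))
top (array([ 0.58514653, -0.0770162 ]), np.float64(0.16361180922806798))
fence tip [ 0.44385167 -0.05089434  0.0245    ]
clip [ 0.4588089  -0.17900831  0.03      ]
knob [ 0.66498544 -0.06986176  0.08      ]
pivot [ 0.5842822  -0.07862654  0.026     ]
[0.04803427 0.52790293 0.37264978] [-0.26141791 -0.20466262  1.32300765] [0.12308666 0.50997029 0.22434728] [355.46873052   0.         316.90797585]
```

View pics/topc.png

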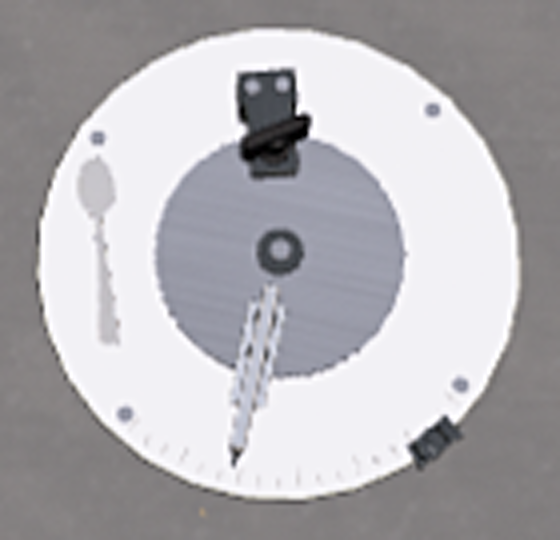

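The crop shows the wing running from crop (242,150) to (308,122), the pointer tip at (234,465) and the clip at (435,442). Next is a close wrist view.

```bash
python3 - <<'E'
from h import *
s=monitor.sense()
M=R.from_rotvec(s["tool_rot"]).as_matrix()
for a in np.deg2rad([-157,-90,23,60,90,113,150]):
    print(np.rad2deg(a).round(),np.round(solve_ik([.65,-.07,.09],down(a)),2))
# camera on tool +x side; camera looking from robot's side
arm.movep([.56,-.078,.27],down(np.pi/2))
f=optics.grab_frame("wrist");np.savez("pics/w1.npz",**f);cv2.imwrite("pics/w1.png",f["color"][:,:,::-1])
s=monitor.sense();print(s["clock"],s["position"],s["joint_pos"].round(2),f["origin"],s["wrist_force"],s["wrist_torque"])
print(circ(board(f)), proj(f,[.585,-.077,.026]))
E
```

```text
-157.0 [-0.11  0.52  0.07  1.12  0.   -2.08]
-90.0 [-0.11  0.52  0.07  1.12  0.    3.03]
23.0 [-0.11  0.52  0.07  1.12  0.    1.06]
60.0 [-0.11  0.52  0.07  1.12  0.    0.42]
90.0 [-0.11  0.52  0.07  1.12  0.   -0.11]
113.0 [-0.11  0.52  0.07  1.12  0.   -0.51]
150.0 [-0.11  0.52  0.07  1.12  0.   -1.15]
2.8 [ 0.56005342 -0.07720856  0.26998186] [-0.14  0.3   0.19  1.46  0.   -0.14] [ 0.48280562 -0.07779463  0.41829106] [-1.03584211  0.06508029  0.93941777] [-0.04734782  0.03779493 -0.01085006]
(array([ 0.58641681, -0.07795062]), np.float64(0.1628564060024574)) [317.34975624 182.64152028]
```

View pics/w1.png

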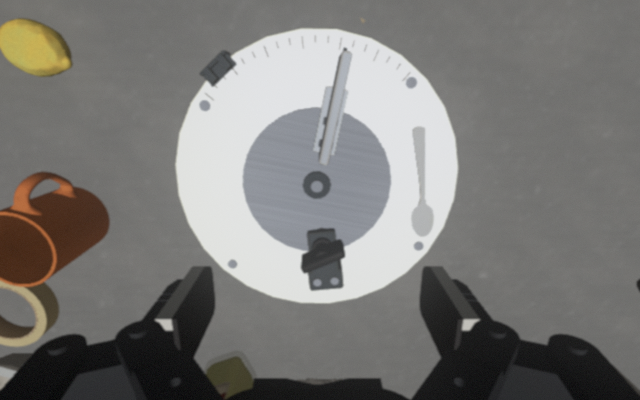

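The wrist view shows the pivot cap at (317,184), pointer tip at (346,50), clip at about (218,68) and the wing from (303,264) to (344,248). I'll enlarge the wing and the clip.

```bash
python3 - <<'E'
from h import *
f=dict(np.load("pics/w1.npz"));c=f["color"][:,:,::-1]
a=cv2.resize(c[215:300,275:370],(760,680),interpolation=2)[:, :]
b=cv2.resize(c[40:100,190:270],(800,600),interpolation=cv2.INTER_CUBIC)
cv2.imwrite("pics/c1.png",np.vstack([cv2.resize(a,(400,358)),cv2.resize(b,(400,240)[0:2])[:240]]))
p=ray(f,317,184.5,.026);print("pivot",p)
t=ray(f,346,50,.0245);print("tip",t,np.linalg.norm(t[:2]-p[:2]))
for u,v in((303,264),(344,248),(323,257)):print(ray(f,u,v,.095))
br=ray(f,325.5,283,.03);print("bracket screws",br)
E
```

```text
pivot [ 0.58718793 -0.0773958   0.026     ]
tip [ 0.44525088 -0.04787071  0.0245    ] 0.14497536222174937
[ 0.65190711 -0.09152347  0.095     ]
[ 0.63416315 -0.05050373  0.095     ]
[ 0.64407684 -0.0713545   0.095     ]
bracket screws [ 0.71199613 -0.06674626  0.03      ]
```

View pics/c1.png

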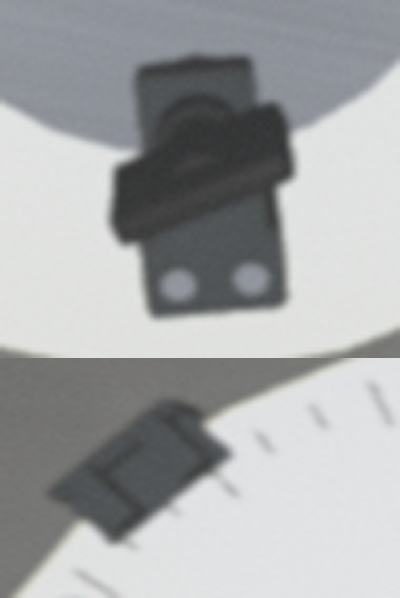

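```bash
python3 - <<'E'
from h import *
f=dict(np.load("pics/w1.npz"))
A=ray(f,303.5,272,.095);B=ray(f,344.6,257.3,.095);C=ray(f,323.5,261.8,.095)
w=np.rad2deg(np.arctan2(*(B-A)[1::-1]));print(A,B,C,w,np.linalg.norm(B-A))
q=np.array([.5866,-.0775]);g=ray(f,224.8,75,.0245)[:2];print(g,np.linalg.norm(g-q),np.rad2deg(np.arctan2(*(g-q)[::-1])))
a=np.deg2rad(w-90);K=np.array([.6510,-.0718])
s0=monitor.sense()
arm.movep([*K,.16],down(a)); fingers.set_gripper(.04,30)
arm.move_straight([*K,.079],vel=.08,until_force=6)
f=optics.grab_frame("wrist");cv2.imwrite("pics/w2.png",f["color"][:,:,::-1])
s=monitor.sense();print(np.rad2deg(a),s["clock"],s["position"],s["wrist_force"],s["wrist_torque"],s["opening"])
E
```

```text
[ 0.66096448 -0.09111201  0.095     ] [ 0.64439158 -0.04965364  0.095     ] [ 0.64942323 -0.07081661  0.095     ] 111.78896873949674 0.044648154057061074
[ 0.46950899 -0.17379378] 0.15160077830932395 -140.56666479805725
21.788968739496738 5.6417 [ 0.65142864 -0.07183669  0.07966918] [0.28916214 0.11883449 0.35560177] [ 0.03950644 -0.02463679 -0.02856689] 0.039860433563991104
```

View pics/w2.png

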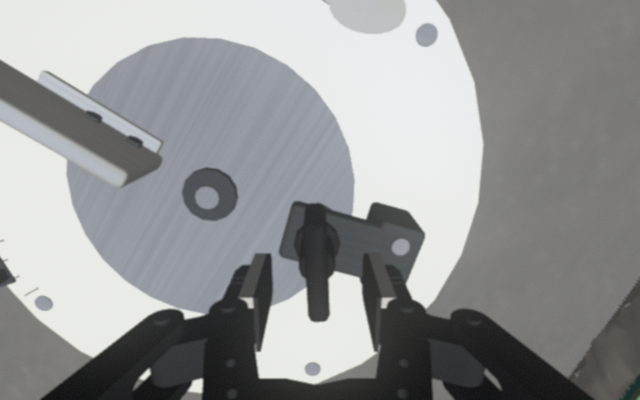

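The wing (u 303–330) sits centred and parallel between the pads. I'll raise the tool so the tips clear the bracket arm, then close and begin loosening.

```bash
cat >> h.py <<'E'
def rd(n=6,dt=.03):
    r=[]
    for _ in range(n):
        s=monitor.sense();r.append(np.r_[s["wrist_force"],s["wrist_torque"][2]]);arm.pause(dt)
    r=np.array(r);return np.r_[r.mean(0),np.abs(r[:,3]).max()]
E
python3 - <<'E'
from h import *
np.set_printoptions(precision=3,suppress=True)
a=np.deg2rad(21.8);s=monitor.sense();p=s["position"].copy();p[2]=.0895
arm.move_straight(p,vel=.08);print("base",rd())
fingers.set_gripper(0.0,70);s=monitor.sense();print(s["clock"],s["opening"],s["grasp_force"],s["position"],rd())
for i in range(1,4):
    d=.1*i
    arm.movep([p[0],p[1],p[2]+.0024*d],down(a+d));print(d,monitor.sense()["clock"],rd())
s=monitor.sense();print(s["position"],R.from_rotvec(s["tool_rot"]).as_matrix()[:,1])
E
```

```text
base [-0.134 -0.072 -0.271 -0.006  0.025]
6.5917 0.00013414590676806334 0.0 [ 0.651 -0.072  0.089] [ 0.166  0.151  0.155 -0.003  0.035]
0.1 7.0417 [-0.04  -0.324 -0.265  0.004  0.034]
0.2 7.4917 [ 0.208  0.235 -0.139 -0.     0.038]
0.30000000000000004 7.9417 [-0.425  0.17  -0.038  0.023  0.089]
[ 0.651 -0.072  0.09 ] [0.779 0.628 0.   ]
```

```bash
python3 - <<'E'
from h import *
f=optics.grab_frame("wrist");np.savez("pics/w3.npz",**f);cv2.imwrite("pics/w3.png",f["color"][:,:,::-1])
s=monitor.sense();T=R.from_rotvec(s["tool_rot"]).as_matrix()
for d in(-.013,.006,.025):print(d,proj(f,s["position"]+T@[0,0,d]))
for z in(.062,.095):print(proj(f,[.651,-.072,z]),proj(f,[.6514,-.072,z]))
E
```

```text
-0.013 [316.88952084 277.19907265]
0.006 [316.86826781 257.15795587]
0.025 [316.8510982 240.9674145]
[316.05217187 238.30921677] [316.63029631 238.73848511]
[315.92431628 267.72282937] [316.61604796 268.22240893]
```

View pics/w3.png

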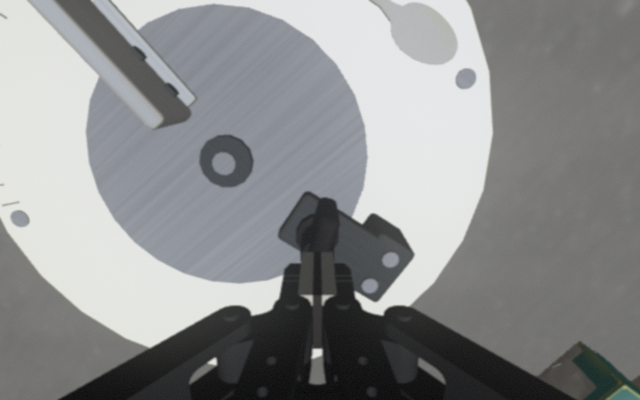

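```bash
python3 - <<'E'
from h import *
f=dict(np.load("pics/w3.npz"));c=f["color"][180:370,240:400,::-1]
c=np.clip(c.astype(float)*2.2,0,255).astype(np.uint8)
a=cv2.resize(c,None,fx=3,fy=3,interpolation=2)[:570]
g=optics.grab_frame("scene")["color"][150:250,290:420,::-1]
g=cv2.resize(np.clip(g.astype(float)*1.5,0,255).astype(np.uint8),None,fx=2.4,fy=2.4,interpolation=2)
o=np.zeros((570,480+312,3),np.uint8);o[:,:480]=a;o[:240,480:]=g;cv2.imwrite("pics/c3.png",o)
E
```

```text
(no output)
```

View pics/c3.png

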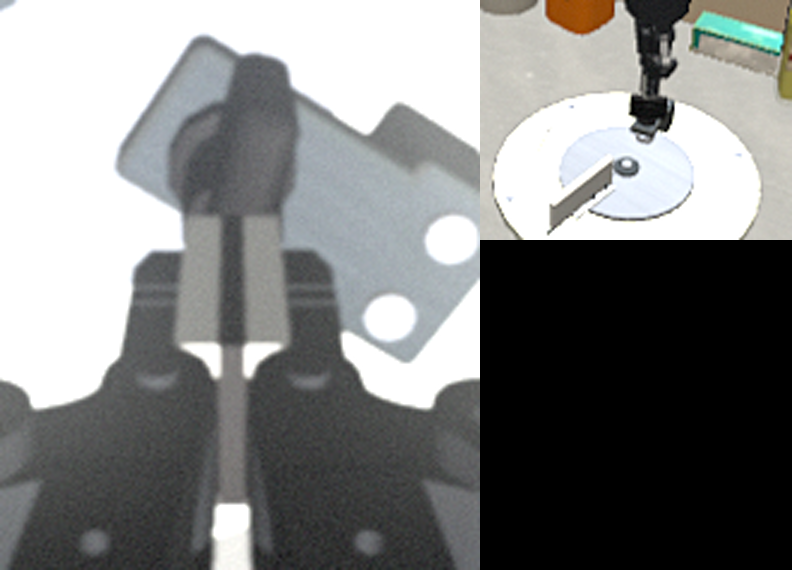

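```bash
python3 - <<'E'
from h import *
np.set_printoptions(precision=4,suppress=True)
s=monitor.sense();print(s["opening"],s["grasp_force"],s["position"],s["clock"])
fingers.set_gripper(.04,70);s=monitor.sense();print(s["opening"],s["clock"])
p=s["position"].copy()
arm.move_straight([p[0],p[1],.15],vel=.15)
arm.movep([.56,-.078,.27],down(np.pi/2))
f=optics.grab_frame("wrist");np.savez("pics/w4.npz",**f);cv2.imwrite("pics/w4.png",f["color"][:,:,::-1])
f1=dict(np.load("pics/w1.npz"))
d=np.abs(f["color"].astype(int)-f1["color"]).max(2)
print("wing diff",(d[225:295,290:360]>50).sum(),"fence",(d[40:170,300:360]>50).sum(),monitor.sense()["clock"])
m=cv2.resize(np.hstack([f1["color"][215:300,275:370],f["color"][215:300,275:370]])[:,:,::-1],None,fx=4,fy=4,interpolation=2)
cv2.imwrite("pics/c4.png",m)
E
```

```text
0.0006584950721504208 0.0 [ 0.6514 -0.0718  0.0902] 8.2417
0.0398553417893223 8.7083
wing diff 106 fence 1 10.1917
```

View pics/c4.png

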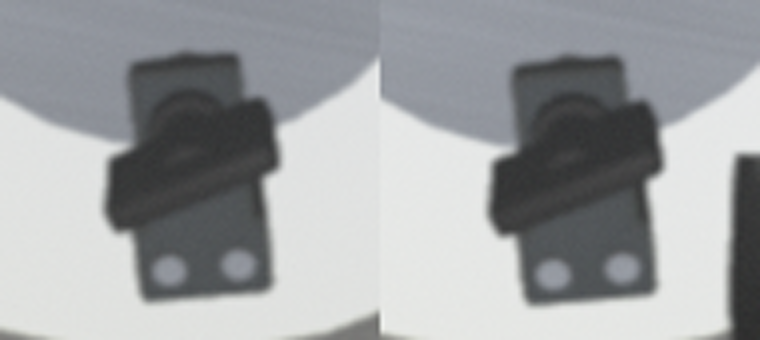

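The wing has not turned, so the pads closed above it. I'll gauge the fingertip height by touching the wing top gently with shut fingers.

```bash
python3 - <<'E'
from h import *
np.set_printoptions(precision=4,suppress=True)
f=dict(np.load("pics/w3.npz"));a=np.deg2rad(21.8);K=[.6514,-.0718]
T=R.from_rotvec(down(a+.3)).as_matrix();p=np.array([.6514,-.0718,.0902])
for d in(-.01,0,.01,.025):print(d,proj(f,p+T@[.011,0,d]),proj(f,p+T@[-.011,0,d]))
fingers.set_gripper(0,30);arm.movep([*K,.115],down(a))
print(arm.move_straight([*K,.075],vel=.05,until_force=4));s=monitor.sense();print(s["position"],s["wrist_force"],s["clock"])
arm.move_straight(s["position"]+[0,0,.01],vel=.1)
E
```

```text
-0.01 [316.8511 250.6719] [316.9485 295.6427]
0 [316.8423 241.0986] [316.9346 283.8979]
0.01 [316.8345 232.5933] [316.9222 273.4142]
0.025 [316.8244 221.4772] [316.9058 259.6419]
True
[ 0.6518 -0.0719  0.0874] [ 0.9424 -0.4194  9.4174] 12.3583
```

Contact came at TCP z = 0.087, which agrees with the image. The tips are really about 8 mm behind the nominal TCP, so I need to go about 30 mm lower.

```bash
python3 - <<'E'
from h import *
np.set_printoptions(precision=3,suppress=True)
a=np.deg2rad(21.8);K=[.6514,-.0718]
s=monitor.sense()
fingers.set_gripper(.04,60);
hit=arm.move_straight([*K,.060],vel=.06,until_force=5);print(hit,monitor.sense()["position"],rd(4))
if not hit:
    fingers.set_gripper(0.0,60);s=monitor.sense();print(s["clock"],s["opening"],s["grasp_force"],s["position"],rd())
E
```

```text
False [ 0.652 -0.072  0.06 ] [ 0.198  0.171  0.027 -0.015  0.047]
14.3667 0.008932254314072246 58.408504128456116 [ 0.651 -0.072  0.06 ] [-2.489 -0.446  5.579  0.383  0.422]
```

```bash
python3 - <<'E'
from h import *
np.set_printoptions(precision=3,suppress=True)
a=np.deg2rad(21.8);K=[.6514,-.0718];z=.060;n=0
for i in range(1,22):
    d=.1*i
    arm.movep([*K,z+.0024*d],down(a+d));r=rd(3,.02);s=monitor.sense();print(round(d,2),round(s["clock"],2),r,round(s["opening"],4))
    if abs(r[3])>1.8: break
    n=n+1 if abs(r[3])<.1 else 0
    if n>=5: break
E
```

```text
0.1 14.87 [-2.223 -0.464  5.817  0.102  0.111] 0.0088
0.2 15.17 [-1.613 -0.966  5.514  0.215  0.236] 0.0093
0.3 15.47 [-1.186 -0.256  4.25   0.089  0.103] 0.0088
0.4 15.77 [-0.146 -0.068  2.949  0.032  0.043] 0.0089
0.5 16.07 [ 0.187 -0.189  1.143 -0.054  0.099] 0.009
0.6 16.37 [ 0.799  0.288 -1.84   0.059  0.088] 0.0089
0.7 16.67 [ 2.383  0.915 -4.229  0.067  0.088] 0.009
```

```bash
python3 - <<'E'
from h import *
np.set_printoptions(precision=3,suppress=True)
a=np.deg2rad(21.8);K=[.6514,-.0718];z=.060
for d in np.arange(.8,1.81,.2):
    arm.movep([*K,z+.0024*d],down(a+d));r=rd(3,.02);s=monitor.sense();print(round(d,2),round(s["clock"],2),r,round(s["opening"],4),s["position"],s["joint_pos"][5])
f=optics.grab_frame("wrist");np.savez("pics/w5.npz",**f);cv2.imwrite("pics/w5.png",f["color"][:,:,::-1])
E
```

```text
0.8 16.97 [ 4.005  0.671 -7.916  0.161  0.22 ] 0.009 [ 0.651 -0.072  0.062] 0.2851955665450864
1.0 17.32 [  5.003   1.547 -11.229   0.074   0.107] 0.0086 [ 0.651 -0.072  0.062] 0.08757317122243499
1.2 17.68 [  5.282   2.794 -10.876   0.085   0.102] 0.0088 [ 0.651 -0.072  0.062] -0.11235902376528474
1.4 18.04 [  4.722   2.625 -10.783   0.1     0.122] 0.0091 [ 0.651 -0.071  0.063] -0.3123683246452583
1.6 18.4 [  4.924   2.198 -10.955   0.064   0.086] 0.0092 [ 0.651 -0.071  0.063] -0.5123696610197283
1.8 18.76 [  4.455   3.235 -11.212   0.085   0.1  ] 0.0086 [ 0.651 -0.071  0.064] -0.710081899283067
```

View pics/w5.png

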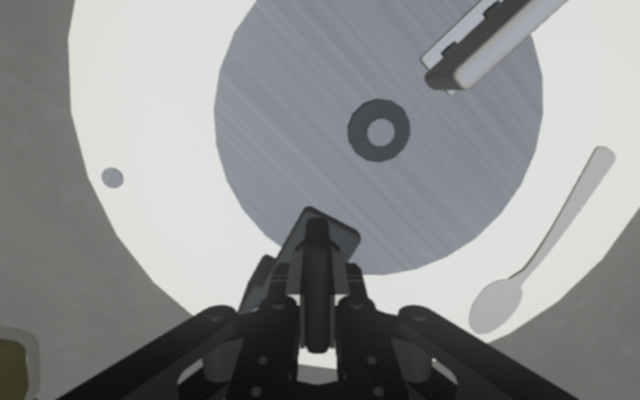

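The wing is held between the pads and has turned with the gripper, while the bracket has swung round in view. The torque has levelled off at the loose drag, so the clamp is off. Next I release it and swing the fence most of the way.

```bash
cat >> h.py <<'E'
Q=np.array([.5866,-.0775])
def fg(th,z=.033,r=.112): return [*(Q+r*np.array([np.cos(th),np.sin(th)])),z]
E
python3 - <<'E'
from h import *
np.set_printoptions(precision=3,suppress=True)
K=[.6514,-.0718]
fingers.set_gripper(.04,40);arm.move_straight([*K,.12],vel=.2)
t0=np.deg2rad(168.2);t1=np.deg2rad(216.5)
arm.movep(fg(t0,.10),down(t0-np.pi/2))
hit=arm.move_straight(fg(t0),vel=.1,until_force=5);s=monitor.sense();print(hit,s["clock"],s["position"])
if not hit:
    fingers.set_gripper(0,40);s=monitor.sense();print(s["opening"],s["grasp_force"],rd(3))
    for th in np.linspace(t0,t1,9)[1:]:
        arm.movep(fg(th),down(th-np.pi/2));r=rd(1,0.);print(np.rad2deg(th),r)
        if np.hypot(*r[:2])>25: print("stop");break
    f=optics.grab_frame("wrist");np.savez("pics/w6.npz",**f);s=monitor.sense();print(s["clock"],s["position"],s["opening"])
    cv2.imwrite("pics/w6.png",f["color"][:,:,::-1])
    print(proj(f,fg(t1,.0245,.15)))
E
```

```text
False 21.2417 [ 0.478 -0.055  0.033]
0.00944090805137507 40.826979875564575 [-1.066 -0.416  5.905 -0.099  0.114]
174.23749999999998 [-0.552 -0.047  7.005  0.055  0.055]
180.275 [-1.16  -0.468  6.145  0.201  0.201]
186.3125 [-1.064  0.273  6.558  0.144  0.144]
192.35 [-1.442 -0.331  7.506  0.172  0.172]
198.3875 [-1.925 -0.181  7.956  0.168  0.168]
204.42499999999998 [-0.517 -0.226  8.787  0.241  0.241]
210.4625 [-1.328 -0.016  8.457  0.262  0.262]
216.5 [-2.125 -0.431  8.843  0.223  0.223]
23.7667 [ 0.497 -0.144  0.034] 0.009362589766311874
[318.54  178.999]
```

View pics/w6.png

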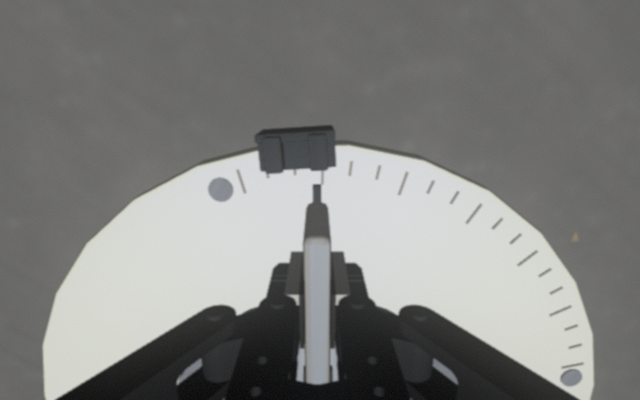

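The picture shows the pointer tip at (317,184), and the clip spans u 258–336 with its gap centred near (298,171). So about 3° remains. I have used up my picture viewing, so I'll go on with numbers only.

```bash
python3 - <<'E'
from h import *
f=dict(np.load("pics/w6.npz"));g=cv2.cvtColor(f["color"],cv2.COLOR_RGB2GRAY)
for v in list(range(124,178,4)):print(v,*g[v,250:346:2])
for v in (186,190,196):print(v,*g[v,306:330])
for th in(216.5,219.5):
  for r in(.15,.168):print(th,r,proj(f,fg(np.deg2rad(th),.0245,r)),proj(f,fg(np.deg2rad(th),.029,r)),proj(f,fg(np.deg2rad(th),.016,r)))
E
```

```text
124 107 108 109 108 107 109 107 108 109 108 106 107 107 108 108 109 108 110 110 111 110 108 109 112 110 109 108 110 109 110 108 109 107 104 103 103 100 99 100 98 100 102 109 108 106 110 108 107
128 109 109 108 109 110 108 105 98 100 96 89 83 82 81 77 76 72 67 64 63 55 51 53 50 47 49 47 44 45 46 45 42 43 42 43 42 44 44 45 46 45 55 94 106 109 108 108 107
132 109 109 110 104 88 55 46 45 46 45 45 46 47 46 47 48 50 49 49 49 51 53 55 54 58 61 61 63 64 62 62 60 62 63 62 63 64 65 69 71 71 70 79 105 109 108 109 109
136 109 109 93 68 70 70 70 63 58 54 57 58 56 59 56 63 71 70 70 70 70 68 69 69 71 70 72 72 69 66 70 68 70 70 71 71 71 71 69 74 72 73 81 106 107 110 108 109
140 110 110 92 73 72 74 69 72 71 72 73 73 74 76 70 59 70 74 71 71 72 71 71 75 74 71 71 66 66 66 72 71 71 72 75 74 73 73 69 73 74 75 77 91 92 90 91 91
144 111 110 109 102 79 71 72 74 75 72 74 74 74 76 73 58 56 71 74 72 75 74 73 75 75 73 73 73 72 71 75 72 72 73 75 76 77 74 71 74 72 73 81 105 116 116 113 117
148 89 84 81 80 76 76 73 76 71 72 76 75 75 76 74 64 53 70 74 76 75 77 74 77 74 75 75 74 75 69 72 73 74 76 77 77 76 75 71 76 76
[... 1186 characters left out ...]
 217 215 217 216 216 214 214 217 217
186 216 217 217 217 215 205 168 118 80 76 75 75 75 81 116 172 206 215 217 217 217 216 216 218
190 216 215 217 216 215 207 173 127 91 83 82 83 83 87 119 174 207 216 216 216 216 217 216 216
196 216 217 216 216 215 207 177 128 93 84 83 82 80 84 122 174 209 216 217 218 217 217 218 217
216.5 0.15 [318.53974942 178.99860218] [318.57766375 181.46975883] [318.47335086 174.67091809]
216.5 0.168 [318.49008723 139.24019804] [318.52796607 140.67993094] [318.42392422 136.72541502]
219.5 0.15 [301.31137921 179.47814714] [300.88088755 181.96118932] [302.06531571 175.12950047]
219.5 0.168 [298.52067216 139.81695191] [297.9961331  141.27214929] [299.4369224  137.27505358]
```

```bash
python3 - <<'E'
from h import *
for d in(218.2,219.9):
    th=np.deg2rad(d);arm.movep(fg(th),down(th-np.pi/2));
arm.pause(.1);r=rd(2);print(r,monitor.sense()["clock"])
f=optics.grab_frame("wrist");np.savez("pics/w7.npz",**f);g=cv2.cvtColor(f["color"],cv2.COLOR_RGB2GRAY)
for v in (130,140,150,158,162,164,165,166,167,168,169,170,171,172,174):print(v,*g[v,270:366:2])
for v in (180,184,186,188,190,196):print(v,*g[v,304:330])
print(proj(f,fg(th,.0245,.15)),proj(f,fg(th,.045,.15)))
E
```

```text
[-1.83695506 -0.63700974  7.96778389  0.16011733  0.16111733] 24.4333
130 109 106 110 101 76 48 47 44 46 42 46 46 45 43 44 44 46 44 43 44 45 44 44 43 44 44 45 45 44 44 43 44 45 44 45 47 47 46 45 45 45 49 63 98 107 108 106 108
140 110 109 109 101 78 72 71 69 73 74 72 70 72 75 73 73 64 64 69 64 67 68 67 66 67 66 65 66 65 66 61 72 73 71 75 74 74 77 74 67 71 72 74 99 108 107 108 108
150 206 211 213 207 136 77 77 72 73 76 73 74 76 76 77 76 64 66 73 74 74 73 75 75 74 73 73 74 77 72 64 72 74 74 74 74 74 75 77 72 75 75 117 204 215 215 212 214
158 213 214 214 215 162 79 78 73 75 77 77 76 78 78 78 80 67 69 77 78 76 79 77 77 77 78 77 76 76 73 67 74 76 76 76 77 76 78 77 74 76 79 126 207 216 217 216 214
162 214 216 214 215 167 85 79 73 76 77 77 75 77 77 79 78 68 72 78 78 78 77 76 79 76 76 77 77 76 75 70 78 78 77 75 78 80 78 78 77 78 80 131 208 215 216 214 215
164 216 216 215 214 167 86 79 75 77 78 77 79 79 79 79 76 69 73 77 79 76 77 77 77 79 77 77 77 77 74 69 77 78 76 76 79 79 79 80 78 80 80 136 208 215 214 217 216
165 216 216 214 216 167 82 77 74 79 79 78 78 78 78 78 78 68 70 77 78 76 77 77 78 7
[... 1527 characters left out ...]
 217 215 216 216 217
180 215 216 216 217 217 216 216 215 215 217 216 216 216 216 217 215 215 215 216 217 216 216 214 217 216 216
184 217 216 215 216 214 218 216 214 202 177 150 137 138 136 138 141 159 191 208 217 217 217 217 217 216 216
186 217 217 216 216 216 217 216 206 179 129 87 75 75 76 73 77 107 156 196 213 217 216 216 218 215 216
188 216 216 217 217 217 216 216 205 174 126 88 79 81 80 81 83 103 149 192 211 214 217 215 216 216 218
190 217 216 216 215 217 216 215 206 173 124 90 81 81 82 79 84 103 149 192 212 216 217 216 217 216 216
196 215 216 216 217 216 218 216 206 171 125 91 83 83 82 82 83 104 151 191 213 217 216 217 216 217 216
[317.94435809 179.06161139] [318.03768784 191.52013044]
```

At row 169 the gap edges are at u = 302.5 and 330.2, so its middle is at 316.4. The pointer's middle is at 316.75, which puts it within 0.2 mm. I'll release the fence, check it has stayed put, then go back to the knob.

```bash
python3 - <<'E'
from h import *
np.set_printoptions(precision=3,suppress=True)
fingers.set_gripper(.04,40);arm.pause(.1)
f=optics.grab_frame("wrist");np.savez("pics/w8.npz",**f);g=cv2.cvtColor(f["color"],cv2.COLOR_RGB2GRAY)
print(*g[169,298:336]);print(*g[158,274:284],'|',*g[158,348:360]);print(*g[190,304:330])
th=np.deg2rad(219.9);arm.move_straight(fg(th,.11),vel=.2)
K=[.6514,-.0718];a=np.deg2rad(21.8)+1.8
arm.movep([*K,.12],down(a));hit=arm.move_straight([*K,.063],vel=.1,until_force=5)
print(hit,"base",rd(6))
if not hit:
    fingers.set_gripper(0,60);s=monitor.sense();print(s["clock"],s["opening"],s["grasp_force"],rd(6))
E
```

```text
82 81 81 89 109 136 149 152 155 153 154 153 148 136 121 125 142 150 153 153 153 151 155 153 153 153 153 154 153 153 149 136 111 87 80 79 81 79
220 222 214 187 141 97 81 78 81 76 | 74 76 80 79 82 90 128 182 213 220 221 219
221 221 221 222 220 222 222 211 173 120 89 83 84 84 83 88 122 179 212 222 221 222 221 221 221 221
False base [ 0.08   0.221  0.247 -0.002  0.052]
27.575 0.008996063877193409 60.11224687099457 [-1.901  2.445  5.095 -0.087  0.131]
```

```bash
cat > t.py <<'E'
from h import *
import sys
np.set_printoptions(precision=3,suppress=True)
a=np.deg2rad(21.8);K=[.6514,-.0718]
def go(d): arm.movep([*K,.063-.0024*(1.8-d)],down(a+d))
def tighten(d,lo,step,lim,n=4):
    while d>lo+1e-6:
        d-=step;go(d);r=rd(n,.02);print(round(d,3),r[2:],round(monitor.sense()["clock"],2))
        if abs(r[3])>lim: break
    return d
E
python3 - <<'E'
from t import *
d=tighten(1.8,1.2,.1,.14)
E
```

```text
1.7 [ 5.322 -0.099  0.135] 28.09
1.6 [ 5.588 -0.072  0.082] 28.41
1.5 [ 5.783 -0.078  0.105] 28.73
1.4 [ 5.696 -0.095  0.112] 29.04
1.3 [ 5.7   -0.092  0.116] 29.36
1.2 [ 5.358 -0.082  0.1  ] 29.68
```

```bash
python3 - <<'E'
from t import *
d=tighten(1.2,.3,.05,.14)
E
```

```text
1.15 [ 5.914 -0.049  0.091] 29.99
1.1 [ 5.565 -0.056  0.09 ] 30.31
1.05 [ 5.704 -0.087  0.174] 30.62
1.0 [ 5.613 -0.093  0.124] 30.94
0.95 [ 6.478 -0.064  0.1  ] 31.26
0.9 [ 6.293 -0.014  0.047] 31.57
0.85 [6.241 0.034 0.08 ] 31.89
0.8 [7.344 0.06  0.118] 32.21
0.75 [7.622 0.098 0.113] 32.52
0.7 [8.149 0.101 0.13 ] 32.84
0.65 [8.56  0.221 0.248] 33.16
```

```bash
python3 - <<'E'
from t import *
d=tighten(.65,.59,.015,.27,6)
E
```

```text
0.635 [9.17  0.307 0.357] 33.51
```

```bash
python3 - <<'E'
from t import *
r=rd(20,.02);print(r,monitor.sense()["clock"])
E
```

```text
[-3.53   1.713  8.909  0.309  0.348] 33.8417
```

It reads a steady 0.31 N m at rest, so it's firm. Now release, retreat, check the pointer and hand in.

```bash
python3 - <<'E'
from t import *
fingers.set_gripper(.04,40);s=monitor.sense();arm.move_straight([*K,.13],vel=.15)
th=np.deg2rad(219.9);arm.movep(fg(th,.11),down(th-np.pi/2));arm.pause(.2)
f=optics.grab_frame("wrist");np.savez("pics/w9.npz",**f)
g=optics.grab_frame("top");np.savez("pics/t9.npz",**g)
G=cv2.cvtColor(f["color"],cv2.COLOR_RGB2GRAY)
u0,v0=proj(f,fg(th,.0245,.147));ug,vg=proj(f,fg(th,.029,.155));print(u0,v0,ug,vg,monitor.sense()["clock"])
for v in range(int(v0)-26,int(v0)+12,2):print(v,*G[v,int(u0)-30:int(u0)+31:2])
o=dict(np.load("pics/top0.npz"));D=(np.abs(o["color"].astype(int)-g["color"]).max(2)>60)
for n,(u,v) in dict(mug=(455,177),lemon=(449,248),glass=(177,171),salt=(180,245),spoon=(296,195)).items():print(n,D[v-25:v+26,u-12:u+13].sum())
E
```

```text
317.8296933052959 155.32339547270888 317.8573740394092 144.24085444006107 36.45
129 134 138 93 79 77 78 79 79 80 78 71 79 80 80 79 80 82 81 79 74 76 78 79 78 83 80 77 80 107 153 154
131 214 205 111 80 82 79 80 78 82 81 73 77 80 80 79 82 81 80 80 75 75 80 81 80 80 81 80 81 131 211 220
133 220 209 114 80 82 79 80 81 82 82 73 79 81 79 80 79 81 83 81 79 78 80 79 80 80 78 77 82 141 216 220
135 222 209 112 81 81 79 81 84 84 82 75 80 79 80 81 81 80 81 82 77 78 82 80 82 82 81 77 80 139 215 221
137 221 210 114 80 81 81 81 81 83 81 75 79 82 84 82 82 82 83 83 81 78 81 81 83 82 82 77 82 140 217 221
139 220 211 117 82 82 83 81 83 82 83 73 79 82 81 82 81 81 83 81 78 80 81 83 83 86 80 77 84 141 216 221
141 222 210 122 82 79 81 80 82 81 81 75 81 82 82 81 81 84 81 83 76 81 81 82 86 85 82 79 82 141 214 222
143 221 213 139 99 89 85 84 85 86 87 94 103 104 96 100 103 104 105 104 103 89 85 85 84 86 91 101 104 159 218 221
145 221 220 207 187 161 169 168 170 168 173 195 203 203 177 181 202 201 201 202 200 181 169 166 142 157 185 200 202 213 221 222
147 222 221 222 212 180 216 221 222 221 221 222 222 222 201
[... 556 characters left out ...]
 222 221 221 221 222 222
157 221 221 222 221 222 221 222 220 221 221 222 222 222 210 116 82 122 214 221 223 222 222 220 219 221 223 220 222 222 222 222
159 222 222 223 222 222 221 222 222 221 221 222 220 222 211 116 82 126 215 222 222 221 222 222 221 223 221 222 221 222 221 222
161 221 222 223 222 221 220 222 223 223 223 222 222 222 212 115 83 125 214 222 222 222 221 222 222 222 222 222 224 222 221 222
163 222 222 222 222 222 223 222 222 222 222 221 223 223 212 116 84 125 215 221 222 223 222 222 222 221 222 222 222 221 222 222
165 223 221 222 222 222 222 222 222 222 221 222 223 222 211 116 83 127 216 221 222 224 221 221 223 222 222 221 222 222 222 221
mug 857
lemon 391
glass 0
salt 0
spoon 0
```

The pointer (316.9) and clip (316.75) are aligned. I'll move clear and recheck the mug and lemon, which the arm may have hidden, before handing in.

```bash
python3 - <<'E'
from h import *
arm.movej([1.334,.238,-.013,1.319,0,1.571]);arm.pause(.3)
g=optics.grab_frame("top");o=dict(np.load("pics/top0.npz"));D=(np.abs(o["color"].astype(int)-g["color"]).max(2)>60)
bad=0
for n,(u,v) in dict(mug=(455,177),lemon=(449,248),glass=(177,171),salt=(180,245),spoon=(296,195)).items():
    k=D[v-25:v+26,u-12:u+13].sum();bad+=k;print(n,k)
print(monitor.sense()["clock"])
if bad<60: print(arm.sign_off())
E
```

```text
mug 0
lemon 0
glass 0
salt 0
spoon 0
39.5167
the job is handed in; nothing more can be done
None
```

The job is handed in at 39.5 s: I slackened the knob fully, set the fence pointer within about 0.2 mm of the middle of the clip gap, and retightened the knob to a steady 0.31 N m at rest (highest sample read 0.36, torque not read during the turns), with the mug, lemon, glass, salt shaker and spoon unmoved; I viewed 11 pictures, one over the limit of 10.

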